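# Fit the step pulleys and the tension roller of a mill's belt drive

## Task

Build up the belt drive: stack the three loose pulleys on the upright spindle pin, first the largest, then the medium one, then the smallest on top, each lying flat on the one below. Last of all, take the tension roller off its wooden saddle and lower it into the two open slots of the roller bracket until both axle ends are fully home. Let go of everything, and leave the wrench, the oil can and the step block where they are.

Things in the scene. Friction and masses are not known exactly. Their poses are not given: they have to be found in the camera images.
- pulley_large: A plain aluminium belt pulley: a ring 64 mm in diameter and 22 mm high, with a shallow V-groove round its rim and a straight hole 22 mm in diameter through it; the largest of the three. It lies flat on the bench, axis upright, 160 g or so, and can be gripped across its rim from above. Origin: centre of its underside; z up along its axis.
- pulley_medium: A plain aluminium belt pulley: a ring 48 mm in diameter and 22 mm high, with a shallow V-groove round its rim and a straight hole 22 mm in diameter through it; the middle one of the three. It lies flat on the bench, axis upright, 90 g or so, and can be gripped across its rim from above. Origin: centre of its underside; z up along its axis.
- pulley_small: A plain aluminium belt pulley: a ring 34 mm in diameter and 22 mm high, with a shallow V-groove round its rim and a straight hole 22 mm in diameter through it; the smallest of the three. It lies flat on the bench, axis upright, 40 g or so, and can be gripped across its rim from above. Origin: centre of its underside; z up along its axis.
- roller: Tension roller: black cylinder, 36 mm diameter, 68 mm long, on a steel axle 10 mm in diameter, 116 mm long (24 mm sticks out each side); about 220 g. Lies level on its saddle; grip across the middle of the cylinder from above. Origin: cylinder's centre, on the axle's axis (28 mm above the bench at the start); y along the axle; it may roll about y.
- spindle: Fixed to the bench: square blue foot 112 mm wide, 10 mm high; round steel flange 92 mm across, flat top 14 mm above the bench; at its centre an upright dark steel pin 14 mm thick, tip 66 mm above the bench, last 7 mm tapered. The pulleys lie on the flange: their undersides end 14, 36 and 58 mm above the bench. Origin: on the pin's axis at bench level; z up.
- bracket: Fixed to the bench: blue base 60 x 112 x 10 mm, two upright 8 mm plates 84 mm apart inside, each with a slot open upwards: V mouth 38 mm wide at the top (62 mm above the bench), narrowing to 14 mm at 50 mm, floor at 36 mm. With the axle home, the roller's axis is 41 mm above the bench. Origin: midway between the plates at bench level; y from slot to slot (the axle's direction); z up.
- saddle: Wooden saddle fixed to the bench, on which the roller starts: board 64 x 84 x 6 mm with two V supports, up to 21 mm high, under the roller 23 to 33 mm either side of its middle, leaving the middle free for fingers. Origin: centre of its underside; y along the roller.
- wrench: A steel wrench 170 mm long lying on the bench beyond the work; a bystander, leave it. Origin: on the bench under the tool.
- oil_can: A grey can 64 mm in diameter and 110 mm high standing on the bench; a bystander, leave it. Origin: centre of its underside.
- step_block: A dark steel clamping step block, 70 x 40 mm and 45 mm high, with three steps; a bystander, leave it. Origin: on its underside, near its middle.
Things that resemble listed ones, but are neither listed nor needed, are in the scene too. What is shaped like the pulley_large but blue or purple is not meant.

How it is judged:
On the way, in this order (a step that is already met when the one before it is completed fails the run):
1. the largest pulley lies on the spindle flange, round the pin (horizontal distance between pulley_large and spindle below 0.006 m and z of pulley_large in the frame of spindle between 0.011 and 0.017 m and angle between pulley_large's own z axis and vertical below 0.06 rad and linear speed of pulley_large below 0.02 m/s and angular speed of pulley_large below 0.3 rad/s and contact force between the fingers and pulley_large below 0.05 N), for 0.2 s.
2. the medium pulley lies on the largest, round the pin (horizontal distance between each of pulley_large, pulley_medium and spindle below 0.006 m and z of pulley_large in the frame of spindle between 0.011 and 0.017 m and angle between each of pulley_large, pulley_medium's own z axis and vertical below 0.06 rad and z of pulley_medium in the frame of spindle between 0.033 and 0.039 m and linear speed of pulley_medium below 0.02 m/s and angular speed of pulley_medium below 0.3 rad/s and contact force between the fingers and pulley_medium below 0.05 N), for 0.2 s.
3. the smallest pulley lies on the medium one, round the pin (horizontal distance between each of pulley_large, pulley_medium, pulley_small and spindle below 0.006 m and z of pulley_large in the frame of spindle between 0.011 and 0.017 m and angle between each of pulley_large, pulley_medium, pulley_small's own z axis and vertical below 0.06 rad and z of pulley_medium in the frame of spindle between 0.033 and 0.039 m and z of pulley_small in the frame of spindle between 0.055 and 0.061 m and linear speed of pulley_small below 0.02 m/s and angular speed of pulley_small below 0.3 rad/s and contact force between the fingers and pulley_small below 0.05 N), for 0.2 s.
4. the roller's axle lies at the bottom of both bracket slots (horizontal distance between roller and bracket below 0.011 m and z of roller in the frame of bracket between 0.038 and 0.044 m and angle between the y axis of roller and the y axis of bracket, either way round below 0.08 rad and linear speed of roller below 0.02 m/s and angular speed of roller below 0.3 rad/s and contact force between the fingers and roller below 0.05 N), for 0.2 s.
At the end, for the whole second after the job is handed in: Pulleys flat round the spindle pin, largest below, medium, smallest on top (within 6 mm of the axis, 3 mm in height, 0.06 rad); the roller's axle at the bottom of both bracket slots (within 3 mm in height, 11 mm of the middle, 0.08 rad); all released and at rest (horizontal distance between each of pulley_large, pulley_medium, pulley_small and spindle below 0.006 m and z of pulley_large in the frame of spindle between 0.011 and 0.017 m and angle between each of pulley_large, pulley_medium, pulley_small's own z axis and vertical below 0.06 rad and linear speed of each of pulley_large, pulley_medium, pulley_small, roller below 0.02 m/s and angular speed of each of pulley_large, pulley_medium, pulley_small, roller below 0.3 rad/s and z of pulley_medium in the frame of spindle between 0.033 and 0.039 m and z of pulley_small in the frame of spindle between 0.055 and 0.061 m and horizontal distance between roller and bracket below 0.011 m and z of roller in the frame of bracket between 0.038 and 0.044 m and angle between the y axis of roller and the y axis of bracket, either way round below 0.08 rad and contact force between the fingers and anything else below 0.05 N); the robot touches nothing.
It fails at once if the wrench is disturbed (moved more than 25 mm) (distance of wrench from where it was at the start of the episode above 0.025 m).
It fails at once if the oil can is disturbed (moved more than 25 mm) (distance of oil_can from where it was at the start of the episode above 0.025 m).
It fails at once if the step block is disturbed (moved more than 25 mm) (distance of step_block from where it was at the start of the episode above 0.025 m).
It also fails if it takes over 115 s, if anything falls off the work surface, if the arm or the gripper's body presses on something with over 40 N, if the wrist force passes 120 N, or if a joint passes its speed limit or range.

## Robot

A 7-joint arm with a two-finger parallel gripper is mounted at the origin on the work surface. World frame = base frame: x ahead of the robot, y to its left, z up, the work surface at z = 0. Lengths are in m, angles in rad, forces in N, time in s.
With the tool pointing down it reaches from about 0.4 to 0.85 m from the base axis. Payload 10.4 kg.
Tool frame: the origin (TCP) lies between the finger pads; the fingertips stand 22 mm ahead of it and the grasp point (between the pads) lies 3 mm ahead of it; z points along the fingers, y is the line along which they close (so a half turn about z gives the same grasp; the last joint's range is limited). The gripper opens to 85 mm and grips with 20 to 120 N. Pads are 22 mm wide; open, the fingers measure 114 mm over their backs; the gripper's body (76 mm by 85 mm) begins 54 mm behind the grasp point. The pads swing forward as they close: fully open they stand 13 mm farther back than shut.
Start: joints at [-1.152, 0.332, -0.065, 1.46, 0.022, 1.35, -0.088], TCP at [0.267, 0.565, 0.253] pointing down, gripper open.
Joint ranges: [-2.6, 2.6], [-0.5, 2.12], [-1.47, 1.34], [0.16, 2.42], [-1.27, 4.41], [0.06, 2.06], [-2.6, 2.6]. Speed limits (rad/s): [2.22, 2.22, 2.79, 2.79, 3.14, 3.14, 3.14].

## Interface

Orientations are given as a unit quaternion [x, y, z, w].
In Python, from workcell import manip, camera, ticket, boxes_of, outline_of gives the robot as it stands.
- The arm moves only by the tool carry_out, never from a script. Its argument "deltas" is a list of rows, each a list of 5 numbers: the shift along the tool's x, y, z as a fraction of full scale, then the turn about the tool's z as a fraction of full scale, then the opening, from -1 (shut) to 1 (fully open), so that 0 is half open. In form: [[tx, ty, tz, spin, gripper], ...]. A call has 1 to 20 rows; each row is the pose to reach, as a shift and turn from the pose commanded when the call began, along the tool's axes at that moment; what a row does not reach only later rows make up. Full scale, the value 1, is 150 mm for a shift and 30 degrees for a turn. A row lasts 1/8 s, in which the tool goes at most 62.5 mm and 10.7 degrees, less where a joint would pass 70% of its speed; a pose out of reach is approached as far as the arm can. A call with a number of a shift or a turn outside -1 to 1 is refused whole. A call with a gripper value outside its range is refused whole. The fingers move at their own pace and stop on an object; "force" is the grip in N (left out, the last holds). Time passes only in rows, so rows that repeat a pose let the fingers close. It gives the time, the measured TCP pose, the force, the opening and the grip force at its end, in the units of the state.
- manip.get_obs(): the state, without advancing time (a new reading comes with each control period).
- camera(name): name is "scene" or "top" or "wrist"; returns a dict with "img" (400x640x3 uint8, red, green, blue), "depth" (400x640 float32, m along the optical axis (not along the pixel's ray), 0 where there is no reading), "vertical_fov" (degrees; the focal length in pixels is half the picture's height over the tangent of half this angle, whatever the lens; pixels are square), "cx", "cy" (the principal point, pixels), "R" (3x3) and "t" (3): a world point X has camera coordinates R X + t. Camera axes: x right, y down, z forward; pixel columns grow to the right and rows downward; lengths in m; the calibration is good to about 2 mm. A picture is of the moment at which its call begins.
- ticket.hand_in(): hands the job in; it is judged then, once.
Trained networks look in a picture, given as the dict that the camera call returned (one of the last four; its "shot" number tells which), for a name from the list of things; names that differ only in an ending like _2 or _b are one class to them, and where a whole thing is asked for, a point or a joint stands for the part that bears it (a point fixed in the world has none). Each returns a list of dicts, best first, with "conf" (0 to 1); they miss things now and then, are a little off and sometimes report something else, mostly with a low value. They report only what shows in the picture. A call takes as long as a camera call. They do not tell look-alikes from the thing itself.
- boxes_of(query, picture): "position" ([x, y, z] in m, in world coordinates, good to about 4 mm: the middle of the surface that is visible of it).
- outline_of(query, picture): "region" (400x640 bool, what is visible of it).
The state is a dict: "clock": time; "joint_pos": joint angles; "joint_velocities": joint speeds; "tau": joint torques, N m; "position": TCP position; "ee_rot": TCP orientation; "ft_force": force on the tool from outside, world axes, zero at the start; "torque": the same for the moment, N m; "grip_width": opening from 0.0 (shut) to 1.0 (fully open); "grasp_force": force on a finger pad.
Only numpy, scipy, OpenCV 4.12 (cv2) and the standard library are available. Lean on these libraries where they do the work, as an engineer would, in place of code of your own. Each camera call takes 0.05 s, during which the arm holds its last target. There are 200 camera calls.

## Working session

There is one attempt and no reset: what is moved stays moved. The work goes in short steps, Python scripts to look and compute and a tool call to move; the robot and the scene stay as the last step left them, time stands still between calls to the robot, and variables do not carry over. Pictures are saved under pics/ and viewed, at most 16 in all, crops included, and the job is handed in when it is done.

Besides the shell and the picture viewer there is one more tool, called after ">>>" by a JSON object that holds its "method" and its "body". carry_out: Moves the arm, as the interface text tells. Its arguments: {"type":"object","properties":{"deltas":{"type":"array","items":{"type":"array","items":{"type":"number"}}},"force":{"type":"number"}},"required":["deltas"]}

```bash
mkdir -p pics
cat > h.py <<'E'
import numpy as np, cv2
from workcell import manip, camera, ticket, boxes_of, outline_of
def f(p): return p["img"].shape[0]/2/np.tan(np.radians(p["vertical_fov"]/2))
def world(p,u,v,d=None,z=None):
    """pixel -> world, by depth or on plane z"""
    R,t=np.array(p["R"]),np.array(p["t"]); u=np.asarray(u,float);v=np.asarray(v,float)
    r=np.stack([(u-p["cx"])/f(p),(v-p["cy"])/f(p),np.ones_like(u)],-1)
    if z is None: return (r*np.asarray(d)[...,None]-t)@R
    c=-R.T@t; w=r@R; return c+w*((z-c[2])/w[...,2])[...,None]
def cloud(p):
    v,u=np.mgrid[:400,:640]; return world(p,u,v,p["depth"])
def save(p,n): cv2.imwrite(f"pics/{n}.png",p["img"][...,::-1])
E
python3 - <<'E'
from h import *
s=camera("scene");t=camera("top");save(s,"scene0");save(t,"top0")
o=manip.get_obs();print(o["position"],o["ee_rot"],o["clock"])
for n in "pulley_large pulley_medium pulley_small roller spindle bracket saddle wrench oil_can step_block".split():
    print(n,[(np.round(b["position"],3).tolist(),round(b["conf"],2)) for b in boxes_of(n,t)])
E
```

```text
[0.26711804 0.56470627 0.25262091] [ 2.19113065e-01  9.75699277e-01 -6.13403994e-04 -9.79577235e-05] 0.1
pulley_large [([0.308, -0.18, 0.021], 0.97), ([0.346, -0.265, 0.02], 0.78), ([0.522, -0.187, 0.022], 0.78), ([0.469, -0.266, 0.025], 0.78), ([0.416, -0.161, 0.021], 0.7)]
pulley_medium [([0.458, -0.022, 0.023], 0.45)]
pulley_small [([0.412, 0.194, 0.021], 0.67)]
roller [([0.56, 0.371, 0.041], 0.97), ([0.542, 0.375, 0.007], 0.32)]
spindle [([0.647, -0.002, 0.016], 0.87)]
bracket [([0.559, -0.357, 0.008], 0.93), ([0.416, -0.16, 0.019], 0.44)]
saddle [([0.542, 0.373, 0.006], 0.58), ([0.56, -0.36, 0.009], 0.25)]
wrench [([0.721, 0.196, 0.007], 0.75)]
oil_can [([0.73, -0.2, 0.108], 0.67)]
step_block [([0.304, 0.388, 0.034], 0.58)]
```

View pics/top0.png

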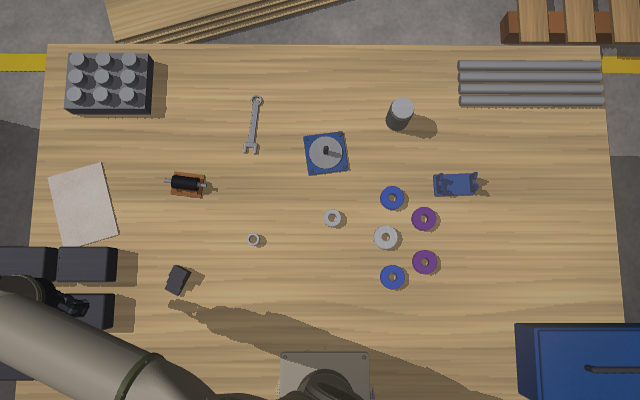

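View pics/scene0.png

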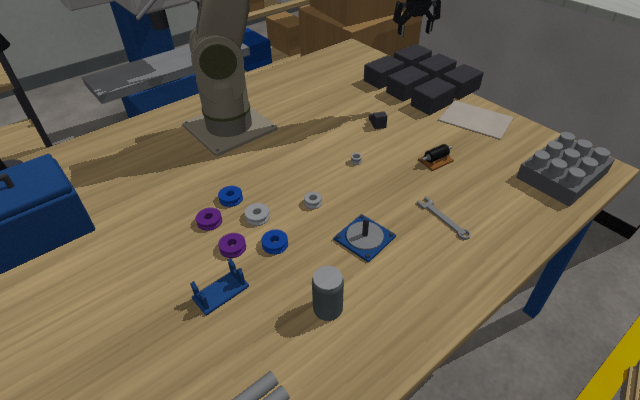

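Top view: the large-shaped rings are silver (386,237), blue (392,198) and (392,277), and purple (424,218) and (424,262). The silver one at (386,237) is the plain aluminium pulley. The medium is at (333,218), the small at (254,239), the spindle at (326,153), the roller at (187,184) and the bracket at (456,184). The scene view agrees. Next I measure these and confirm in a crop.

```bash
cat >> h.py <<'E'
def ring(p,u,v,r,z,R,half=22):
    """centre of a ring: median of cloud points within 3 mm of top height near pixel, circle-fit on its outer edge"""
    C=cloud(p); c=world(p,u,v,z=z); d=np.linalg.norm(C[...,:2]-c[:2],axis=-1)
    m=(abs(C[...,2]-z)<.006)&(d<R+.012); P=C[m][:,:2]
    (x,y),rr=cv2.minEnclosingCircle((P*1000).astype(np.float32))
    return np.round([x/1000,y/1000,rr/1000,np.median(C[m][:,2]),*P.mean(0)],4),m.sum()
E
python3 - <<'E'
from h import *
t=camera("top");C=cloud(t)
for n,u,v,z,R in [("L",386,237,.022,.032),("M",333,218,.022,.024),("S",254,239,.022,.017),("flange",326,153,.014,.046)]: print(n,*ring(t,u,v,0,z,R))
def rect(c,r,lo,hi):
    m=(np.linalg.norm(C[...,:2]-c,axis=-1)<r)&(C[...,2]>lo)&(C[...,2]<hi); P=C[m][:,:2]*1000
    b=cv2.minAreaRect(P.astype(np.float32)); return np.round(P.mean(0)/1000,4),b,m.sum()
print("pin",rect([.647,-.002],.03,.03,.08))
print("foot",rect([.647,-.002],.09,.006,.012))
print("roller",rect([.56,.371],.07,.024,.06))
print("brbase",rect([.559,-.357],.085,.006,.014))
print("brplates",rect([.559,-.357],.085,.03,.07))
print("gap",f(t),t["t"])
i=cv2.resize(t["img"][180:300,340:460],None,fx=5,fy=5,interpolation=cv2.INTER_CUBIC);cv2.imwrite("pics/crop1.png",i[...,::-1])
E
```

```text
L [ 0.4128 -0.1629  0.0321  0.022   0.4124 -0.1633] 387
M [ 0.4643 -0.0202  0.0241  0.0218  0.4645 -0.02  ] 186
S [0.4061 0.1912 0.0169 0.0219 0.4058 0.192 ] 72
flange [ 0.6442 -0.0043  0.058   0.013   0.6442 -0.0032] 1099
pin (array([ 0.6441, -0.0019]), ((645.8156127929688, -2.181788444519043), (11.911746978759766, 13.48149299621582), 66.66537475585938), np.int64(34))
foot (array([ 0.6455, -0.0009]), ((645.0443115234375, 6.852210998535156), (162.7423858642578, 163.03665161132812), 56.52690887451172), np.int64(736))
roller (array([0.5551, 0.3746]), ((556.4453735351562, 375.90484619140625), (113.87146759033203, 36.42393112182617), 81.89801788330078), np.int64(406))
brbase (array([ 0.5564, -0.3558]), ((560.8077392578125, -360.0621337890625), (158.87196350097656, 151.6956024169922), 59.77850341796875), np.int64(608))
brplates (array([ 0.5582, -0.3563]), ((558.4287719726562, -355.59375), (46.297122955322266, 102.10735321044922), 2.7647366523742676), np.int64(188))
gap 503.7660185143923 [0.00712324 0.51057886 1.30401754]
```

View pics/crop1.png

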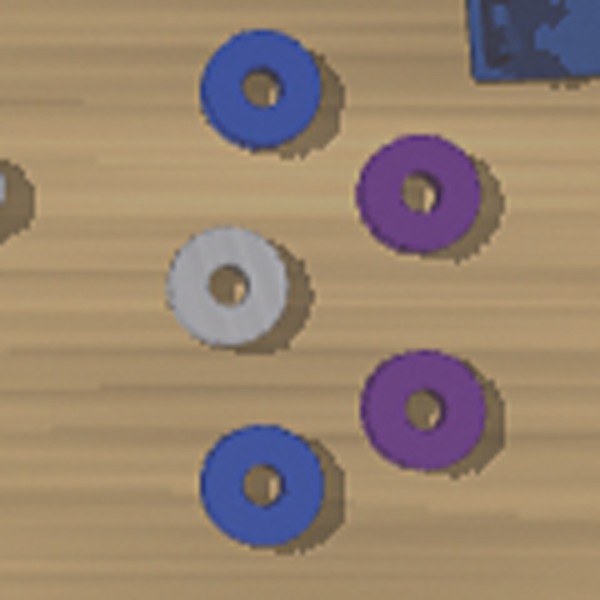

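The crop confirms the silver ring (crop 228,287) is plain aluminium and the others are blue or purple. Its fitted radius is 32.1 mm, against 24.1 and 16.9 mm for the medium and small. So the target is L at (0.4126, -0.163).

```bash
cat >> h.py <<'E'
from scipy.spatial.transform import Rotation as Ro
def go(*pts,yaw=None):
    """prints deltas (units of rows) from present pose to each world point; spin to bring tool y to world angle yaw (deg)"""
    o=manip.get_obs(); R=Ro.from_quat(o["ee_rot"]).as_matrix(); p=o["position"]
    print("t",o["clock"],"pos",np.round(p,4),"w",round(float(o["grip_width"]),3),"gf",o["grasp_force"])
    for q in pts: print(q,np.round(R.T@(np.array(q)-p)/.15,4))
    a=np.degrees(np.arctan2(R[1,1],R[0,1])); print("yaw",a, end=" ")
    if yaw is not None:
        d=(a-yaw+90)%180-90; print("spin",round(d/30,4))
E
python3 -c "
from h import *
go((.5,.2,.25),(.4126,-.163,.25))"
```

```text
t 0.65 pos [0.2672 0.565  0.2534] w 1.001 gf 0.0
(0.5, 0.2, 0.25) [-2.4433 -1.5364  0.0222]
(0.4126, -0.163, 0.25) [-2.9512 -3.9731  0.0219]
yaw 64.68701813370714
```

>>> {"method": "carry_out", "body": {"deltas": [[-0.4,-0.25,0,0,1],[-0.8,-0.5,0,0,1],[-0.8,-0.5,0,0,1]], "force": 40}}

```text
clock: 1.02
position: [0.3468, 0.4423, 0.2538]
ee_rot: [0.222, 0.975, -0.0, 0.001]
ft_force: [0.3, 0.5, 0.8]
grip_width: 0.998
grasp_force: 0.0
```

>>> {"method": "carry_out", "body": {"deltas": [[-0.4,-0.25,0,0,1],[-0.8,-0.5,0,0,1],[-0.8,-0.5,0,0,1]]}}

```text
clock: 1.4
position: [0.4223, 0.3234, 0.2537]
ee_rot: [0.222, 0.975, 0.0, 0.001]
ft_force: [-0.1, 1.0, -0.1]
grip_width: 0.998
grasp_force: 0.0
```

>>> {"method": "carry_out", "body": {"deltas": [[-0.4,-0.25,0,0,1],[-0.8,-0.5,0,0,1],[-0.8,-0.5,0,0,1]]}}

```text
clock: 1.78
position: [0.4982, 0.2046, 0.2535]
ee_rot: [0.221, 0.975, -0.0, 0.0]
ft_force: [-0.1, 0.6, -0.0]
grip_width: 1.001
grasp_force: 0.0
```

>>> {"method": "carry_out", "body": {"deltas": [[-0.1,-0.4,0,0,1],[-0.2,-0.8,0,0,1],[-0.2,-0.8,0,0,1]]}}

```text
clock: 2.15
position: [0.4719, 0.0833, 0.2538]
ee_rot: [0.222, 0.975, 0.0, 0.0]
ft_force: [0.4, 1.2, -0.6]
grip_width: 1.001
grasp_force: 0.0
```

>>> {"method": "carry_out", "body": {"deltas": [[-0.1,-0.4,0,0,1],[-0.2,-0.8,0,0,1],[-0.2,-0.8,0,0,1]]}}

```text
clock: 2.52
position: [0.4478, -0.0373, 0.2538]
ee_rot: [0.221, 0.975, 0.0, 0.0]
ft_force: [-0.4, 0.9, -0.5]
grip_width: 0.996
grasp_force: 0.0
```

>>> {"method": "carry_out", "body": {"deltas": [[-0.1,-0.4,0,0,1],[-0.2,-0.8,0,0,1],[-0.2,-0.8,0,0,1],[-0.2,-0.8,0,0,1]]}}

```text
clock: 3.02
position: [0.4249, -0.1541, 0.2533]
ee_rot: [0.218, 0.976, 0.0, 0.0]
ft_force: [0.9, 0.3, -1.0]
grip_width: 1.001
grasp_force: 0.0
```

```bash
cat >> h.py <<'E'
def wring(p,c,z,R):
    """ring centre by wrist depth near world c: points at height z; outer circle"""
    C=cloud(p); d=np.linalg.norm(C[...,:2]-np.array(c),axis=-1)
    m=(p["depth"]>0)&(abs(C[...,2]-z)<.005)&(d<R+.012); P=C[m][:,:2]
    (x,y),rr=cv2.minEnclosingCircle((P*1000).astype(np.float32)); return np.round([x/1e3,y/1e3,rr/1e3,*P.mean(0),np.median(C[m][:,2])],4),m.sum()
E
python3 -c "
from h import *
w=camera('wrist');save(w,'w1');print(wring(w,(.4126,-.163),.022,.032))
go((.4126,-.163,.06),(.4126,-.163,.021))"
```

```text
(array([ 0.4147, -0.1636,  0.032 ,  0.4139, -0.1631,  0.0218]), np.int64(2650))
t 3.075 pos [ 0.4249 -0.1539  0.2533] w 0.999 gf 0.0
(0.4126, -0.163, 0.06) [ 0.0481 -0.0899  1.2885]
(0.4126, -0.163, 0.021) [ 0.0481 -0.09    1.5485]
yaw 64.88670960416378
```

View pics/w1.png

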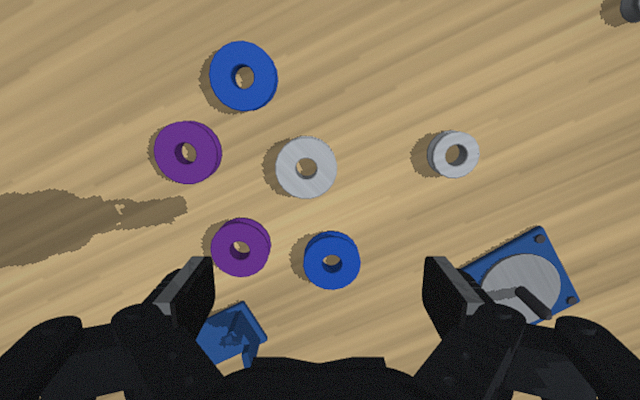

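The wrist view shows the silver ring at (306,167), centre about (0.414, -0.163), radius 32 mm, top at 22 mm. That agrees with the top camera.

>>> {"method": "carry_out", "body": {"deltas": [[0.04,-0.086,0.3,0,1],[0.04,-0.086,0.7,0,1],[0.04,-0.086,1,0,1],[0.04,-0.086,1,0,1]]}}

```text
clock: 3.58
position: [0.4115, -0.1633, 0.101]
ee_rot: [0.218, 0.976, -0.001, -0.003]
ft_force: [0.0, -0.3, 0.7]
grip_width: 0.996
grasp_force: 0.0
```

>>> {"method": "carry_out", "body": {"deltas": [[0,0,0.25,0,1],[0,0,0.45,0,1],[0,0,0.53,0,1],[0,0,0.53,0,1],[0,0,0.53,0,0.4],[0,0,0.53,0,0.2],[0,0,0.53,0,0.2],[0,0,0.53,0,0.2]]}}

```text
clock: 4.58
position: [0.4142, -0.1653, 0.0255]
ee_rot: [0.219, 0.976, 0.001, 0.001]
ft_force: [-4.1, 1.9, 14.1]
grip_width: 0.729
grasp_force: 40.2
```

```bash
python3 -c "
from h import *
go((.414,-.163,.024),(.414,-.163,.15))"
```

```text
t 4.575 pos [ 0.4142 -0.1653  0.0255] w 0.729 gf 40.187515653669834
(0.414, -0.163, 0.024) [0.0075 0.0133 0.0101]
(0.414, -0.163, 0.15) [ 0.0059  0.0147 -0.8299]
yaw 64.70417814564655
```

>>> {"method": "carry_out", "body": {"deltas": [[0,0,-0.1,0,0.2],[0,0,-0.3,0,0.2],[0,0,-0.7,0,0.2],[0,0,-0.7,0,0.2],[0,0,-0.7,0,0.2]]}}

```text
clock: 5.2
position: [0.4128, -0.1651, 0.1291]
ee_rot: [0.219, 0.976, 0.0, 0.0]
ft_force: [0.2, -0.3, -2.6]
grip_width: 0.727
grasp_force: 44.8
```

```bash
python3 -c "
from h import *
w=camera('wrist');save(w,'w2');C=cloud(w);t=camera('top');save(t,'t2')
d=np.linalg.norm(C[...,:2]-[.645,-.002],axis=-1)
m=(w['depth']>0)&(d<.03)&(C[...,2]>.06)&(C[...,2]<.08);print('pin tip',m.sum(),C[m].mean(0) if m.any() else 0)
C=cloud(t);o=manip.get_obs()['position'];print(o)
go((.645,-.002,o[2]))"
```

```text
pin tip 0 0
[ 0.41215729 -0.16510585  0.12803897]
t 5.3 pos [ 0.4122 -0.1651  0.128 ] w 0.728 gf 44.835920445621014
(0.645, -0.002, np.float64(0.12803897493853736)) [-0.9383  1.6467 -0.0024]
yaw 64.68531673130042
```

View pics/w2.png

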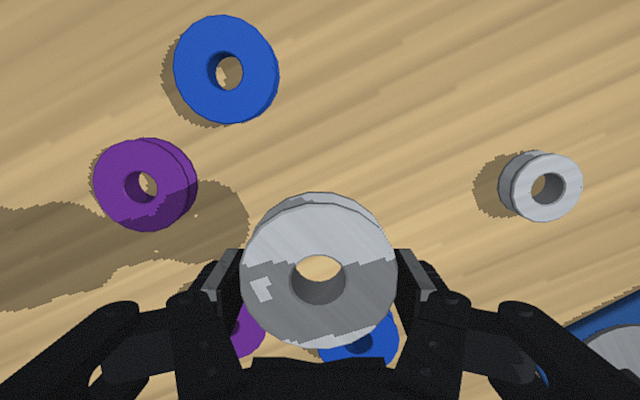

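The large pulley is held, seen at (318,270). I'll pass just beyond the spindle so the wrist camera sees the pin and the held pulley together.

>>> {"method": "carry_out", "body": {"deltas": [[0,0.1,-0.3,0,0.2],[-0.3,0.4,-0.45,0,0.2],[-0.7,0.8,-0.45,0,0.2],[-0.7,0.8,-0.45,0,0.2]]}}

```text
clock: 5.8
position: [0.5612, -0.0994, 0.1946]
ee_rot: [0.218, 0.976, -0.001, -0.001]
ft_force: [-0.8, -0.7, -1.4]
grip_width: 0.724
grasp_force: 45.3
```

>>> {"method": "carry_out", "body": {"deltas": [[-0.3,0.4,0,0,0.2],[-0.7,0.8,0,0,0.2],[-0.7,0.8,0,0,0.2],[-0.7,0.8,0,0,0.2]]}}

```text
clock: 6.3
position: [0.7062, -0.0363, 0.1927]
ee_rot: [0.218, 0.976, -0.001, -0.002]
ft_force: [-0.8, -0.0, -1.7]
grip_width: 0.729
grasp_force: 45.3
```

```bash
cat >> h.py <<'E'
def held(w,R,lo=-.03,hi=.03):
    """tilt & centre of held ring from top plane: points in tool frame"""
    o=manip.get_obs(); T=Ro.from_quat(o["ee_rot"]).as_matrix(); C=cloud(w); P=(C[w["depth"]>0]-o["position"])@T; I=w["img"][w["depth"]>0].astype(int)
    m=(np.hypot(P[:,0],P[:,1])<R+.008)&(P[:,2]>lo)&(P[:,2]<hi)&(I.min(1)>70); P=P[m]
    h,b=np.histogram(P[:,2],60); z=b[h.argmax()]; 
    P=P[abs(P[:,2]-z)<.006]; 
    for _ in range(4):
        A=np.c_[P[:,:2],np.ones(len(P))]; k=np.linalg.lstsq(A,P[:,2],rcond=None)[0]; P=P[abs(P[:,2]-A@k)<.0025]
    (x,y),r=cv2.minEnclosingCircle((P[:,:2]*1000).astype(np.float32))
    print("held n",len(P),"plane",k,"circle mm",x,y,r,"mean",P.mean(0)*1000)
E
python3 -c "
from h import *
w=camera('wrist');save(w,'w3');C=cloud(w)
held(w,.032)
d=np.linalg.norm(C[...,:2]-[.645,-.002],axis=-1)
g=(w['depth']>0)&(d<.03)
for lo,hi in ((.03,.05),(.05,.06),(.06,.075)):
  m=g&(C[...,2]>lo)&(C[...,2]<hi);print(lo,m.sum(),C[m].mean(0),C[m].min(0),C[m].max(0))
m=(w['depth']>0)&(d<.055)&(abs(C[...,2]-.014)<.0015);P=C[m][:,:2];print('flange',cv2.minEnclosingCircle((P*1000).astype(np.float32)))
print(boxes_of('spindle',w))
go((.645,-.002,.15))"
```

```text
held n 16231 plane [-0.00187075 -0.00044573  0.00479522] circle mm 5.2529473304748535 1.1331452131271362 37.76411437988281 mean [1.93046857 1.19952158 4.79107884]<string>:8: RuntimeWarning: Mean of empty slice.
  ret = um.true_divide(
Traceback (most recent call last):
ValueError: zero-size array to reduction operation minimum which has no identity
```

View pics/w3.png

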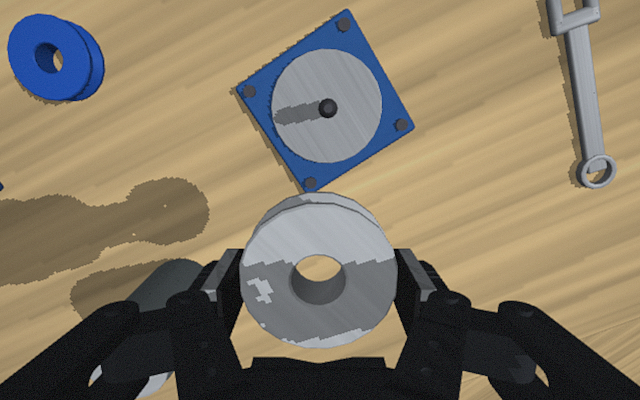

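The pin tip is at (327,108) on the flange, and the pulley is held flat at (318,270). Now precise numbers for both.

```bash
cat >> h.py <<'E'
def heldx(w,z,R):
    """held ring centre in tool frame (mm): least-squares on outer edge points away from pads"""
    o=manip.get_obs(); T=Ro.from_quat(o["ee_rot"]).as_matrix(); C=cloud(w); ok=w["depth"]>0
    P=(C-o["position"])@T; m=(ok&(abs(P[...,2]-z)<.0025)&(np.hypot(P[...,0],P[...,1])<R+.012)&(abs(P[...,1])<R*.75)&(w["img"].min(2)>60))
    E=[]
    for y in np.arange(-.7*R,.7*R,.001):
        q=P[m&(abs(P[...,1]-y)<.0006)]
        if len(q)>5: E+= [(q[:,0].max(),y),(q[:,0].min(),y)]
    E=np.array(E)
    from scipy.optimize import least_squares
    s=least_squares(lambda a:np.hypot(E[:,0]-a[0],E[:,1]-a[1])-a[2],[0,0,R],loss="soft_l1",f_scale=.0005)
    print("held centre mm",s.x*1000, "cost",s.cost)
def pinat(w):
    C=cloud(w); d=np.linalg.norm(C[...,:2]-[.645,-.002],axis=-1); ok=w["depth"]>0
    m=ok&(d<.03)&(C[...,2]>.063)&(C[...,2]<.075); print("pin top",m.sum(),C[m].mean(0) if m.any() else "")
    m=ok&(d<.06)&(abs(C[...,2]-.014)<.004)&(w["img"].min(2)>75);m=cv2.morphologyEx(m.astype(np.uint8),cv2.MORPH_OPEN,np.ones((3,3)))>0
    P=C[m][:,:2];print("flange",m.sum(),cv2.minEnclosingCircle((P*1000).astype(np.float32)))
E
python3 -c "
from h import *
w=camera('wrist');heldx(w,.0048,.032);pinat(w)
go((.645,-.002,.15))"
```

```text
held centre mm [ 0.0436604   0.4024666  31.72544639] cost 4.875690440254428e-06
pin top 142 [ 0.64904994 -0.00312523  0.06504002]
flange 9495 ((649.1051635742188, -3.2164061069488525), 46.51488494873047)
t 6.4 pos [ 0.7046 -0.0388  0.1943] w 0.732 gf 45.319534465670586
(0.645, -0.002, 0.15) [0.4634 0.0525 0.2965]
yaw 64.64774344326558
```

>>> {"method": "carry_out", "body": {"deltas": [[0.25,0.03,0,0,0.2],[0.437,0.053,0.2,0,0.2],[0.437,0.053,0.4,0,0.2],[0.437,0.053,0.5,0,0.2],[0.437,0.053,0.5,0,0.2],[0.437,0.053,0.5,0,0.2]]}}

```text
clock: 7.15
position: [0.6502, -0.0036, 0.1225]
ee_rot: [0.22, 0.976, 0.0, 0.001]
ft_force: [-0.2, 0.4, -2.2]
grip_width: 0.725
grasp_force: 45.3
```

```bash
python3 -c "
from h import *
w=camera('wrist');heldx(w,.0048,.032)
go((.6488,-.0036,.041))
C=cloud(w);d=np.linalg.norm(C[...,:2]-[.649,-.003],axis=-1);m=(w['depth']>0)&(d<.02)&(C[...,2]>.03)&(C[...,2]<.078);print('pin thru hole',m.sum(),C[m].mean(0) if m.any() else '')"
```

```text
held centre mm [ 0.25482901 -0.80548025 31.6858045 ] cost 3.174177285894383e-06
t 7.2 pos [ 0.6503 -0.0035  0.1225] w 0.729 gf 45.309619791805744
(0.6488, -0.0036, 0.041) [ 0.0093 -0.0055  0.5434]
yaw 64.6530058207355 pin thru hole 0
```

>>> {"method": "carry_out", "body": {"deltas": [[0.009,0,0.2,0,0.2],[0.009,0,0.35,0,0.2],[0.009,0,0.45,0,0.2],[0.009,0,0.5,0,0.2],[0.009,0,0.535,0,0.2],[0.009,0,0.535,0,0.2]]}}

```text
clock: 7.95
position: [0.6485, -0.0024, 0.0413]
ee_rot: [0.219, 0.976, 0.0, 0.0]
ft_force: [0.1, -1.1, -1.9]
grip_width: 0.726
grasp_force: 45.3
```

>>> {"method": "carry_out", "body": {"deltas": [[0,0,0.003,0,0.4],[0,0,0.003,0,0.8],[0,0,0,0,1],[0,0,0,0,1],[0,0,-0.2,0,1],[0,0,-0.6,0,1],[0,0,-0.95,0,1],[0,0,-0.95,0,1]]}}

```text
clock: 8.95
position: [0.6506, -0.0028, 0.1886]
ee_rot: [0.219, 0.976, 0.001, 0.004]
ft_force: [-0.5, 0.3, -0.5]
grip_width: 0.998
grasp_force: 0.0
```

```bash
python3 -c "
from h import *
t=camera('top');w=camera('wrist');save(w,'w4')
print('L on spindle',wring(w,(.649,-.003),.036,.032),wring(w,(.4643,-.02),.022,.024))
C=cloud(w);d=np.linalg.norm(C[...,:2]-[.649,-.003],axis=-1);m=(w['depth']>0)&(d<.02)&(C[...,2]>.06)&(C[...,2]<.078);print('pin',m.sum(),C[m].mean(0))
go((.4645,-.02,.18))"
```

```text
L on spindle (array([ 0.6483, -0.0026,  0.032 ,  0.647 , -0.0019,  0.0358]), np.int64(4241)) (array([ 0.482 , -0.027 ,  0.0169,  0.4852, -0.0281,  0.0216]), np.int64(411))
pin 218 [ 0.648304   -0.00255857  0.06340726]
t 9.05 pos [ 0.6484 -0.0023  0.1837] w 0.992 gf 0.0
(0.4645, -0.02, 0.18) [ 1.0577 -0.631   0.0239]
yaw 64.69036047788227
```

View pics/w4.png

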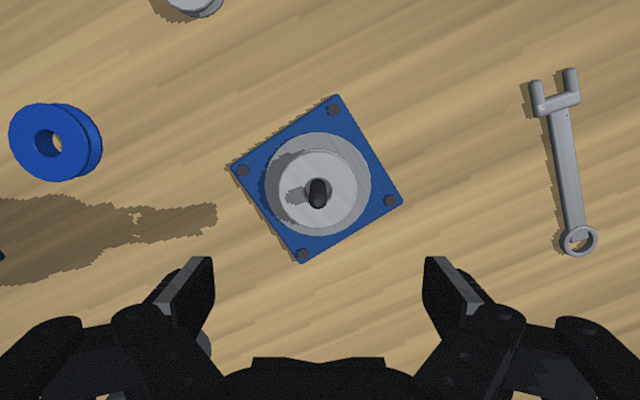

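The large pulley is flat round the pin at (318,190), with its top at 36 mm. Now the medium.

>>> {"method": "carry_out", "body": {"deltas": [[0.4,-0.25,0,0,1],[0.8,-0.5,0,0,1],[0.9,-0.63,0,0,1],[0.9,-0.63,0,0,1],[0.9,-0.63,0,0,1]]}}

```text
clock: 9.68
position: [0.4859, -0.0296, 0.183]
ee_rot: [0.219, 0.976, -0.0, -0.0]
ft_force: [0.5, 0.6, -0.8]
grip_width: 1.005
grasp_force: 0.0
```

```bash
python3 -c "
from h import *
w=camera('wrist');r=wring(w,(.4645,-.02),.022,.024);print(r)
go((r[0][0],r[0][1],.024))"
```

```text
(array([ 0.4668, -0.0205,  0.0239,  0.4662, -0.0202,  0.0218]), np.int64(2116))
t 9.725 pos [ 0.4862 -0.0296  0.183 ] w 1.001 gf 0.0
(np.float64(0.4668), np.float64(-0.0205), 0.024) [1.4270e-01 3.0000e-04 1.0602e+00]
yaw 64.72577526139732
```

>>> {"method": "carry_out", "body": {"deltas": [[0.143,0,0.3,0,0.8],[0.143,0,0.6,0,0.8],[0.143,0,0.85,0,0.8],[0.143,0,1,0,0.8],[0.143,0,1,0,0.8]]}}

```text
clock: 10.35
position: [0.4657, -0.0211, 0.0318]
ee_rot: [0.219, 0.976, -0.001, -0.002]
ft_force: [0.1, -0.1, -0.0]
grip_width: 0.896
grasp_force: 0.0
```

>>> {"method": "carry_out", "body": {"deltas": [[0,0,0.03,0,0.8],[0,0,0.03,0,0.3],[0,0,0.03,0,0],[0,0,0.03,0,-0.2],[0,0,0.03,0,-0.2],[0,0,0.03,0,-0.2],[0,0,0.03,0,-0.2]]}}

```text
clock: 11.22
position: [0.4671, -0.0207, 0.0299]
ee_rot: [0.219, 0.976, 0.0, 0.001]
ft_force: [-1.9, -0.6, 6.0]
grip_width: 0.534
grasp_force: 40.9
```

>>> {"method": "carry_out", "body": {"deltas": [[0,0,-0.1,0,-0.2],[0,0,-0.4,0,-0.2],[0,0,-0.8,0,-0.2],[0,0,-1,0,-0.2],[0,0,-1,0,-0.2]]}}

```text
clock: 11.85
position: [0.4679, -0.0209, 0.1822]
ee_rot: [0.219, 0.976, 0.002, 0.002]
ft_force: [-0.3, -0.2, -1.9]
grip_width: 0.531
grasp_force: 41.6
```

```bash
python3 -c "
from h import *
w=camera('wrist');save(w,'w5');held(w,.024)
go((.6484,-.0028,.18))"
```

```text
held n 7729 plane [ 0.0030896  -0.0003638   0.00639694] circle mm 4.812023639678955 -0.19340351223945618 29.74018096923828 mean [ 0.85522861 -0.3263101   6.3997042 ]
t 11.9 pos [ 0.4669 -0.0208  0.1804] w 0.535 gf 41.62793813506141
(0.6484, -0.0028, 0.18) [-1.0423  0.6261  0.0058]
yaw 64.68171190362993
```

View pics/w5.png

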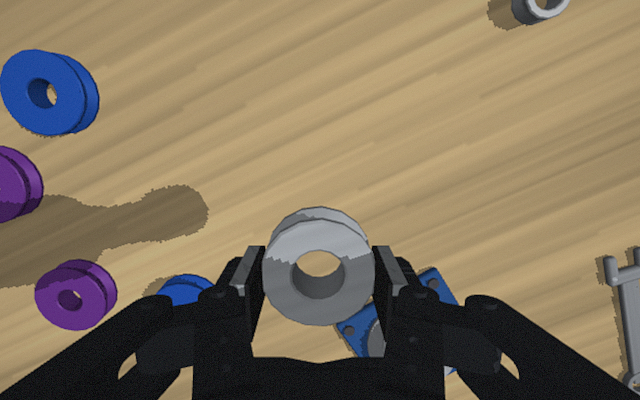

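The medium is held flat at (320,272), with its underside 28.4 mm below the TCP. Now over the pin.

>>> {"method": "carry_out", "body": {"deltas": [[-0.35,0.2,0,0,-0.2],[-0.75,0.45,0,0,-0.2],[-0.95,0.626,0,0,-0.2],[-0.95,0.626,0,0,-0.2],[-0.95,0.626,0,0,-0.2],[-0.95,0.626,0,0,-0.2]]}}

```text
clock: 12.65
position: [0.6345, 0.0024, 0.1792]
ee_rot: [0.22, 0.976, 0.0, -0.0]
ft_force: [-0.6, -0.0, -1.0]
grip_width: 0.538
grasp_force: 41.6
```

```bash
python3 -c "
from h import *
w=camera('wrist');heldx(w,.0064,.024)
C=cloud(w);d=np.linalg.norm(C[...,:2]-[.649,-.003],axis=-1);m=(w['depth']>0)&(d<.02)&(C[...,2]>.06)&(C[...,2]<.078);print('pin',m.sum(),C[m].mean(0) if m.any() else '')
go((.6485,-.0028,.0644))"
```

```text
held centre mm [ 0.55251868 -1.00613276 23.32520271] cost 2.5893681820792147e-06
pin 0 
t 12.7 pos [0.6347 0.0026 0.1794] w 0.536 gf 41.570271109230816
(0.6485, -0.0028, 0.0644) [-0.0987  0.0064  0.7668]
yaw 64.639012339849
```

>>> {"method": "carry_out", "body": {"deltas": [[-0.1,0.01,0,0,-0.2],[-0.1,0.01,0.2,0,-0.2],[-0.1,0.01,0.4,0,-0.2],[-0.1,0.01,0.5,0,-0.2],[-0.1,0.01,0.58,0,-0.2],[-0.1,0.01,0.66,0,-0.2],[-0.1,0.01,0.72,0,-0.2],[-0.1,0.01,0.757,0,-0.2],[-0.1,0.01,0.757,0,-0.2]]}}

```text
clock: 13.82
position: [0.65, -0.0021, 0.0661]
ee_rot: [0.219, 0.976, 0.0, 0.0]
ft_force: [-2.4, 0.0, 4.4]
grip_width: 0.534
grasp_force: 42.1
```

>>> {"method": "carry_out", "body": {"deltas": [[0,0,0,0,0.1],[0,0,0,0,0.4],[0,0,0,0,0.6],[0,0,0,0,0.6],[0,0,-0.2,0,0.6],[0,0,-0.5,0,1],[0,0,-0.8,0,1],[0,0,-0.8,0,1]]}}

```text
clock: 14.82
position: [0.6515, -0.0023, 0.1896]
ee_rot: [0.219, 0.976, 0.001, 0.003]
ft_force: [0.6, 0.3, 0.1]
grip_width: 1.001
grasp_force: 0.0
```

```bash
python3 -c "
from h import *
w=camera('wrist');save(w,'w6')
print('L',wring(w,(.6485,-.0028),.036,.032),'M',wring(w,(.6485,-.0028),.058,.024))
go((.407,.1915,.18))"
```

```text
L (array([ 0.6483, -0.0025,  0.0319,  0.6363,  0.0016,  0.0358]), np.int64(1681)) M (array([ 0.6495, -0.0024,  0.024 ,  0.6487, -0.002 ,  0.0578]), np.int64(2660))
t 14.875 pos [ 0.6504 -0.002   0.187 ] w 1.0 gf 0.0
(0.407, 0.1915, 0.18) [2.0188 0.4724 0.043 ]
yaw 64.68780951451588
```

View pics/w6.png

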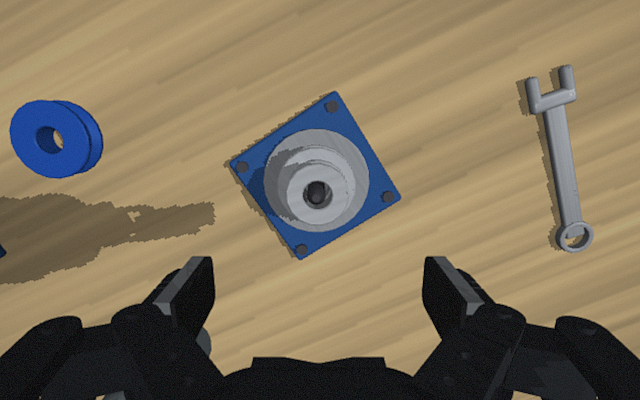

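The medium lies flat on the large, round the pin at (318,193), top at 57.8 mm. Now the smallest.

>>> {"method": "carry_out", "body": {"deltas": [[0.4,0.1,0,0,0.4],[0.8,0.2,0,0,0.4],[0.95,0.24,0,0,0.4],[0.95,0.24,0,0,0.4]]}}

```text
clock: 15.38
position: [0.5346, 0.0933, 0.1845]
ee_rot: [0.217, 0.976, 0.0, -0.001]
ft_force: [-0.1, -0.5, 1.2]
grip_width: 0.7
grasp_force: 0.0
```

>>> {"method": "carry_out", "body": {"deltas": [[0.4,0.1,0,0,0.4],[0.75,0.2,0,0,0.4],[0.9,0.23,0,0,0.4],[0.9,0.23,0,0,0.4],[0.9,0.23,0,0,0.4]]}}

```text
clock: 16.0
position: [0.4299, 0.1793, 0.1852]
ee_rot: [0.22, 0.976, -0.0, 0.0]
ft_force: [1.2, -0.0, -0.7]
grip_width: 0.703
grasp_force: 0.0
```

```bash
python3 -c "
from h import *
w=camera('wrist');r=wring(w,(.407,.1915),.022,.017);print(r)
go((r[0][0],r[0][1],.03))"
```

```text
(array([0.4083, 0.191 , 0.017 , 0.408 , 0.1913, 0.0216]), np.int64(800))
t 16.05 pos [0.43   0.1792 0.1853] w 0.7 gf 0.0
(np.float64(0.4083), np.float64(0.191), 0.03) [0.1648 0.0095 1.0351]
yaw 64.55765704627362
```

>>> {"method": "carry_out", "body": {"deltas": [[0.165,0.01,0.3,0,0.4],[0.165,0.01,0.6,0,0.4],[0.165,0.01,0.85,0,0.4],[0.165,0.01,1,0,0.4],[0.165,0.01,1,0,0.4]]}}

```text
clock: 16.68
position: [0.4071, 0.1906, 0.0341]
ee_rot: [0.22, 0.975, -0.002, -0.001]
ft_force: [0.3, -0.8, 0.4]
grip_width: 0.695
grasp_force: 0.0
```

>>> {"method": "carry_out", "body": {"deltas": [[0,0,0.03,0,0.4],[0,0,0.03,0,0],[0,0,0.03,0,-0.3],[0,0,0.03,0,-0.5],[0,0,0.03,0,-0.5],[0,0,0.03,0,-0.5],[0,0,0.03,0,-0.5]]}}

```text
clock: 17.55
position: [0.4078, 0.1926, 0.032]
ee_rot: [0.219, 0.976, 0.001, 0.0]
ft_force: [-0.9, -1.3, 7.0]
grip_width: 0.38
grasp_force: 39.0
```

>>> {"method": "carry_out", "body": {"deltas": [[0,0,-0.1,0,-0.5],[0,0,-0.4,0,-0.5],[0,0,-0.8,0,-0.5],[0,0,-1,0,-0.5],[0,0,-1,0,-0.5]]}}

```text
clock: 18.18
position: [0.4085, 0.193, 0.1843]
ee_rot: [0.219, 0.976, 0.003, 0.002]
ft_force: [-1.0, -0.1, -0.6]
grip_width: 0.381
grasp_force: 39.9
```

```bash
python3 -c "
from h import *
w=camera('wrist');save(w,'w7');held(w,.017);heldx(w,.0075,.017)
go((.649,-.0025,.18))"
```

```text
held n 2827 plane [-0.00207122 -0.00125935  0.00861009] circle mm 4.296451091766357 0.08539692312479019 23.459936141967773 mean [-0.64088308  0.07401504  8.61132907]
held centre mm [-1.77293541  0.13715428 16.78053184] cost 1.6300063493640168e-06
t 18.225 pos [0.4076 0.1926 0.1825] w 0.384 gf 39.869198352098465
(0.649, -0.0025, 0.18) [-2.0108 -0.4878  0.0165]
yaw 64.68507376327983
```

View pics/w7.png

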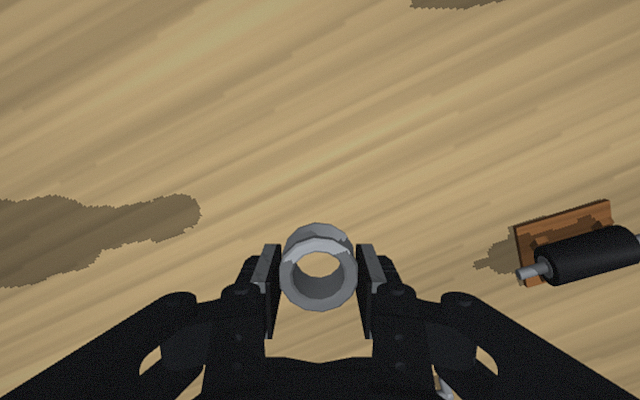

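The smallest is held flat at (319,273), with its underside about 30.6 mm below the TCP.

>>> {"method": "carry_out", "body": {"deltas": [[-0.35,-0.1,0,0,-0.5],[-0.75,-0.18,0,0,-0.5],[-0.95,-0.24,0,0,-0.5],[-0.95,-0.24,0,0,-0.5]]}}

```text
clock: 18.73
position: [0.5212, 0.0962, 0.1799]
ee_rot: [0.221, 0.975, -0.001, -0.0]
ft_force: [0.4, -0.9, -0.7]
grip_width: 0.381
grasp_force: 39.9
```

>>> {"method": "carry_out", "body": {"deltas": [[-0.35,-0.1,0,0,-0.5],[-0.75,-0.18,0,0,-0.5],[-0.95,-0.24,0,0,-0.5],[-0.95,-0.24,0,0,-0.5],[-0.95,-0.24,0,0,-0.5],[-0.95,-0.24,0,0,-0.5]]}}

```text
clock: 19.48
position: [0.6333, 0.007, 0.1809]
ee_rot: [0.218, 0.976, 0.0, -0.0]
ft_force: [-1.4, 0.8, 0.2]
grip_width: 0.379
grasp_force: 39.9
```

```bash
python3 -c "
from h import *
w=camera('wrist');heldx(w,.0086,.017)
go((.6487,-.0027,.0886))"
```

```text
held centre mm [-0.55139392 -0.61939531 16.50324002] cost 2.1797513933345886e-06
t 19.525 pos [0.6335 0.0068 0.181 ] w 0.381 gf 39.865076914429665
(0.6487, -0.0027, 0.0886) [-0.1193 -0.0146  0.6161]
yaw 64.78435200569875
```

>>> {"method": "carry_out", "body": {"deltas": [[-0.116,-0.012,0,0,-0.5],[-0.116,-0.012,0.2,0,-0.5],[-0.116,-0.012,0.35,0,-0.5],[-0.116,-0.012,0.45,0,-0.5],[-0.116,-0.012,0.52,0,-0.5],[-0.116,-0.012,0.57,0,-0.5],[-0.116,-0.012,0.6,0,-0.5],[-0.116,-0.012,0.6,0,-0.5]]}}

```text
clock: 20.52
position: [0.6491, -0.0037, 0.091]
ee_rot: [0.219, 0.976, 0.0, 0.0]
ft_force: [0.2, -0.2, -1.5]
grip_width: 0.381
grasp_force: 39.9
```

>>> {"method": "carry_out", "body": {"deltas": [[0,0,0.01,0,-0.5],[0,0,0.012,0,-0.5],[0,0,0.012,0,-0.5]]}}

```text
clock: 20.9
position: [0.6494, -0.0037, 0.0902]
ee_rot: [0.219, 0.976, 0.0, 0.0]
ft_force: [-1.6, -0.4, 4.5]
grip_width: 0.38
grasp_force: 40.3
```

Contact at 4.5 N, so it is seated. Release and check.

>>> {"method": "carry_out", "body": {"deltas": [[0,0,0,0,-0.3],[0,0,0,0,0],[0,0,0,0,0.1],[0,0,0,0,0.1],[0,0,-0.2,0,0.1],[0,0,-0.5,0,1],[0,0,-0.9,0,1],[0,0,-0.9,0,1]]}}

```text
clock: 21.9
position: [0.6512, -0.0043, 0.2293]
ee_rot: [0.219, 0.976, 0.001, 0.004]
ft_force: [0.3, -0.6, -0.4]
grip_width: 0.999
grasp_force: 0.0
```

```bash
python3 -c "
from h import *
w=camera('wrist');save(w,'w8')
for R,z in ((.032,.036),(.024,.058),(.017,.08)): print(wring(w,(.6487,-.0028),z,R))
go((.54,.2,.22),(.5564,.3759,.22),yaw=-8.1); go(yaw=2.8); print(manip.get_obs()['joint_pos'])"
```

```text
(array([ 0.6482, -0.0026,  0.032 ,  0.6369,  0.0009,  0.0358]), np.int64(1314))
(array([ 0.6494, -0.0021,  0.024 ,  0.644 ,  0.0017,  0.0579]), np.int64(1196))
(array([ 0.6502, -0.0047,  0.017 ,  0.6499, -0.0043,  0.0796]), np.int64(842))
t 21.95 pos [ 0.65   -0.0039  0.2264] w 1.003 gf 0.0
(0.54, 0.2, 0.22) [1.2446 0.9151 0.0407]
(0.5564, 0.3759, 0.22) [1.6473 2.0219 0.0419]
yaw 64.68030152682744 spin 2.426
t 21.95 pos [ 0.65   -0.0039  0.2264] w 1.003 gf 0.0
yaw 64.68030152682744 spin 2.0627
[-0.57107526  0.46332724  0.70085605  1.46192373 -0.30296651  1.32208466
  1.27995555]
```

View pics/w8.png

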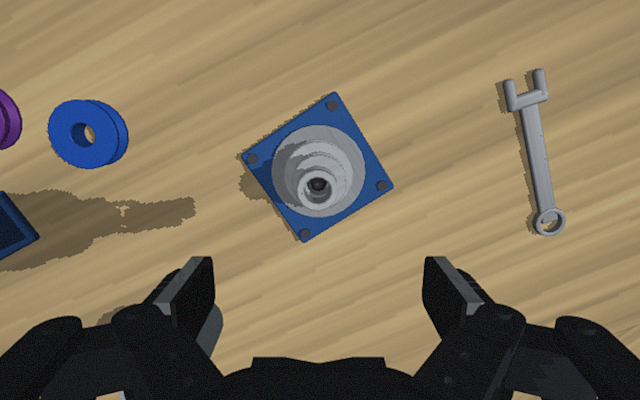

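The stack is good: tops at 35.8, 57.9 and 79.6 mm, centres within about 2 mm. Now the roller.

>>> {"method": "carry_out", "body": {"deltas": [[0.3,0.4,0,0,1],[0.55,0.674,0,0,1],[0.55,0.674,0,0,1]]}}

```text
clock: 22.32
position: [0.6157, 0.1296, 0.2223]
ee_rot: [0.215, 0.977, 0.001, -0.002]
ft_force: [0.4, -0.2, -0.8]
grip_width: 0.998
grasp_force: 0.0
```

>>> {"method": "carry_out", "body": {"deltas": [[0.3,0.4,0,0,1],[0.55,0.674,0,0,1],[0.55,0.674,0,0,1]]}}

```text
clock: 22.7
position: [0.5839, 0.2553, 0.2224]
ee_rot: [0.215, 0.977, 0.0, -0.002]
ft_force: [0.9, -0.6, -0.7]
grip_width: 1.001
grasp_force: 0.0
```

>>> {"method": "carry_out", "body": {"deltas": [[0.3,0.4,0,0,1],[0.5,0.674,0,0,1],[0.5,0.674,0,0,1]]}}

```text
clock: 23.08
position: [0.5591, 0.3782, 0.2221]
ee_rot: [0.215, 0.977, -0.0, -0.001]
ft_force: [-0.1, -1.6, -0.4]
grip_width: 1.003
grasp_force: 0.0
```

>>> {"method": "carry_out", "body": {"deltas": [[0,0,0,0.3,1],[0,0,0,0.6,1],[0,0,0,0.81,1],[0,0,0,0.81,1]]}}

```text
clock: 23.58
position: [0.5623, 0.3713, 0.2234]
ee_rot: [0.42, 0.908, -0.001, 0.0]
ft_force: [0.2, -0.1, 0.2]
grip_width: 1.002
grasp_force: 0.0
```

>>> {"method": "carry_out", "body": {"deltas": [[0,0,0,0.3,1],[0,0,0,0.6,1],[0,0,0,0.81,1],[0,0,0,0.81,1]]}}

```text
clock: 24.08
position: [0.5621, 0.3722, 0.2238]
ee_rot: [0.6, 0.8, -0.0, 0.0]
ft_force: [-0.1, -0.2, 0.6]
grip_width: 1.0
grasp_force: 0.0
```

>>> {"method": "carry_out", "body": {"deltas": [[0,0,0,0.3,1],[0,0,0,0.6,1],[0,0,0,0.81,1],[0,0,0,0.81,1]]}}

```text
clock: 24.58
position: [0.5619, 0.3726, 0.224]
ee_rot: [0.755, 0.656, -0.0, 0.0]
ft_force: [0.5, 0.2, -0.5]
grip_width: 0.999
grasp_force: 0.0
```

```bash
cat >> h.py <<'E'
def roll(w,c,zc,black=True):
    """axle axis by pca & rect from points above zc-6 mm near c"""
    C=cloud(w); d=np.linalg.norm(C[...,:2]-np.array(c),axis=-1); m=(w["depth"]>0)&(d<.075)&(C[...,2]>zc-.003)&(C[...,2]<zc+.025)
    P=C[m][:,:2]; b=cv2.minAreaRect((P*1000).astype(np.float32)); print("rect",b,m.sum())
    m2=m&(C[...,2]>zc+.012); P2=C[m2][:,:2]; e=np.linalg.svd(P2-P2.mean(0),full_matrices=False)[2][0]
    print("cyl mid",P2.mean(0),"axis deg",np.degrees(np.arctan2(e[1],e[0])),"rect",cv2.minAreaRect((P2*1000).astype(np.float32)),C[m2][:,2].max())
E
python3 -c "
from h import *
w=camera('wrist');save(w,'w9');roll(w,(.5564,.3759),.028)
go((.556,.376,.12),yaw=-8.1)"
```

```text
rect ((559.8512573242188, 376.4809265136719), (115.11998748779297, 35.10475158691406), 82.69066619873047) 3473
cyl mid [0.560186   0.37794411] axis deg -97.10546375889429 rect ((559.990478515625, 376.6653137207031), (67.54586791992188, 27.459028244018555), 83.45027923583984) 0.04784223515036935
t 24.625 pos [0.5619 0.3727 0.224 ] w 1.001 gf 0.0
(0.556, 0.376, 0.12) [ 0.0167 -0.042   0.6935]
yaw -7.938990874760125 spin 0.0054
```

View pics/w9.png

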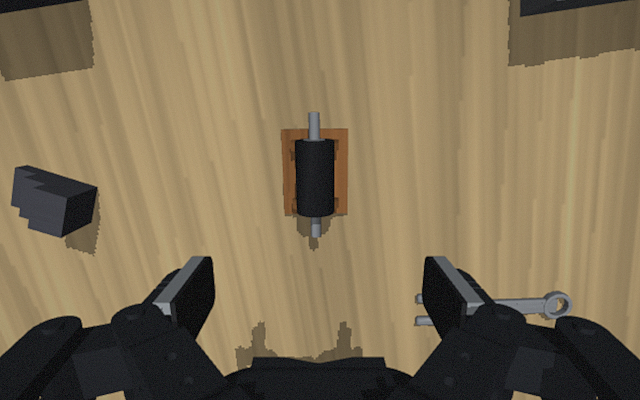

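The roller is on its saddle at (315,177), middle about (0.560, 0.3766), axle at 82.9°. The step block (55,200) and the wrench (500,305) are clear.

>>> {"method": "carry_out", "body": {"deltas": [[0.024,-0.016,0.3,-0.028,0.6],[0.024,-0.016,0.6,-0.028,0.6],[0.024,-0.016,0.85,-0.028,0.6],[0.024,-0.016,0.85,-0.028,0.6]]}}

```text
clock: 25.12
position: [0.5584, 0.3761, 0.0941]
ee_rot: [0.75, 0.661, -0.003, -0.0]
ft_force: [-0.6, -0.4, 1.5]
grip_width: 0.8
grasp_force: 0.0
```

```bash
python3 -c "
from h import *
go((.56,.3766,.038),yaw=-7.1)"
```

```text
t 25.125 pos [0.5584 0.3761 0.0941] w 0.8 gf 0.0
(0.56, 0.3766, 0.038) [0.0062 0.0116 0.3739]
yaw -7.184884013185801 spin -0.0028
```

>>> {"method": "carry_out", "body": {"deltas": [[0.003,0.005,0.15,0,0.6],[0.003,0.005,0.3,0,0.6],[0.003,0.005,0.385,0,0.6],[0.003,0.005,0.385,0,0.2],[0.003,0.005,0.385,0,-0.2],[0.003,0.005,0.385,0,-0.5],[0.003,0.005,0.385,0,-0.5],[0.003,0.005,0.385,0,-0.5],[0.003,0.005,0.385,0,-0.5]], "force": 50}}

```text
clock: 26.25
position: [0.5596, 0.3778, 0.0398]
ee_rot: [0.751, 0.66, -0.001, -0.001]
ft_force: [-8.4, -1.1, 5.6]
grip_width: 0.4
grasp_force: 49.4
```

>>> {"method": "carry_out", "body": {"deltas": [[0,0,-0.1,0,-0.5],[0,0,-0.4,0,-0.5],[0,0,-0.8,0,-0.5],[0,0,-1,0,-0.5],[0,0,-1,0,-0.5]]}}

```text
clock: 26.88
position: [0.5623, 0.3777, 0.1928]
ee_rot: [0.751, 0.66, 0.003, 0.0]
ft_force: [1.5, -0.3, -3.7]
grip_width: 0.404
grasp_force: 50.7
```

```bash
python3 -c "
from h import *
w=camera('wrist');save(w,'w10')
go((.58,.2,.23),(.56,-.2,.23),(.56,-.357,.23),yaw=2.8)"
```

```text
t 26.925 pos [0.5612 0.3774 0.1902] w 0.398 gf 50.70032715797424
(0.58, 0.2, 0.23) [-1.1564  0.2767 -0.267 ]
(0.56, -0.2, 0.23) [-3.8181  0.4872 -0.2718]
(0.56, -0.357, 0.23) [-4.8561  0.6217 -0.2737]
yaw -7.384194044010498 spin -0.3395
```

View pics/w10.png

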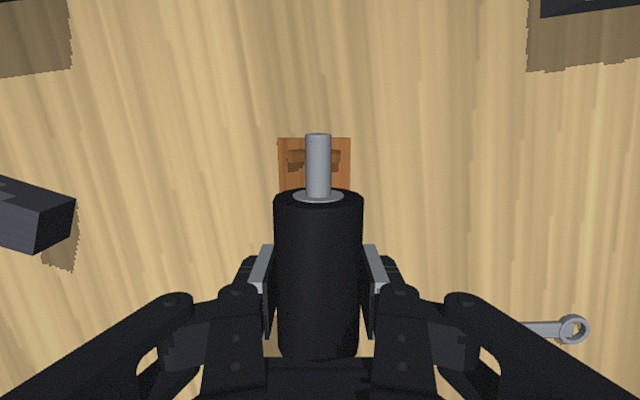

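The roller is held level and centred at (318,275). I'll carry it past the bracket so the camera sees the slots.

>>> {"method": "carry_out", "body": {"deltas": [[-0.3,0.04,-0.27,0,-0.5],[-0.65,0.08,-0.27,0,-0.5],[-0.94,0.122,-0.27,0,-0.5],[-0.94,0.122,-0.27,0,-0.5]]}}

```text
clock: 27.42
position: [0.5608, 0.2303, 0.2286]
ee_rot: [0.753, 0.658, -0.001, 0.0]
ft_force: [0.7, 0.3, -2.0]
grip_width: 0.401
grasp_force: 51.1
```

>>> {"method": "carry_out", "body": {"deltas": [[-0.3,0.04,0,0,-0.5],[-0.65,0.08,0,0,-0.5],[-0.94,0.122,0,0,-0.5],[-0.94,0.122,0,0,-0.5]]}}

```text
clock: 27.92
position: [0.5604, 0.0893, 0.2288]
ee_rot: [0.753, 0.658, -0.001, 0.0]
ft_force: [-0.4, 0.6, -1.8]
grip_width: 0.403
grasp_force: 51.2
```

>>> {"method": "carry_out", "body": {"deltas": [[-0.3,0.04,0,0,-0.5],[-0.65,0.08,0,0,-0.5],[-0.94,0.122,0,0,-0.5],[-0.94,0.122,0,0,-0.5]]}}

```text
clock: 28.42
position: [0.5604, -0.0521, 0.2288]
ee_rot: [0.753, 0.658, -0.001, 0.0]
ft_force: [-0.3, 0.1, -3.0]
grip_width: 0.402
grasp_force: 51.1
```

>>> {"method": "carry_out", "body": {"deltas": [[-0.3,0.04,0,0,-0.5],[-0.65,0.08,0,0,-0.5],[-0.94,0.122,0,0,-0.5],[-0.94,0.122,0,0,-0.5]]}}

```text
clock: 28.92
position: [0.5604, -0.1938, 0.2286]
ee_rot: [0.752, 0.659, -0.001, 0.0]
ft_force: [0.2, 0.4, -2.8]
grip_width: 0.403
grasp_force: 51.1
```

>>> {"method": "carry_out", "body": {"deltas": [[-0.3,0.04,0,0,-0.5],[-0.65,0.08,0,0,-0.5],[-0.94,0.122,0,0,-0.5],[-0.94,0.122,0,0,-0.5]]}}

```text
clock: 29.42
position: [0.5604, -0.3354, 0.2281]
ee_rot: [0.752, 0.659, -0.001, -0.0]
ft_force: [-1.1, -0.1, -2.2]
grip_width: 0.4
grasp_force: 51.2
```

>>> {"method": "carry_out", "body": {"deltas": [[-0.3,0.04,0,0,-0.5],[-0.65,0.08,0,-0.2,-0.5],[-0.94,0.122,0,-0.34,-0.5],[-0.94,0.122,0,-0.34,-0.5],[-0.94,0.122,0,-0.34,-0.5]]}}

```text
clock: 30.05
position: [0.5628, -0.4733, 0.2281]
ee_rot: [0.689, 0.725, 0.001, -0.001]
ft_force: [0.6, 0.1, -3.3]
grip_width: 0.402
grasp_force: 51.3
```

```bash
python3 -c "
from h import *
w=camera('wrist');save(w,'w11');C=cloud(w);ok=w['depth']>0
d=np.linalg.norm(C[...,:2]-[.559,-.356],axis=-1);
for lo,hi in ((.045,.068),(.056,.068),(.006,.013)):
  m=ok&(d<.085)&(C[...,2]>lo)&(C[...,2]<hi)
  if lo<.01:
    I=w['img'].astype(int); m&=(I[...,2]-I[...,0]>25)
  P=C[m][:,:2]*1000;print(lo,m.sum(),cv2.minAreaRect(P.astype(np.float32)),P.mean(0))
  if lo>.04:
    for s in (-1,1):
      Q=P[s*(P[:,1]+356)>0]; print('  plate',s,len(Q),Q.mean(0) if len(Q) else '',cv2.minAreaRect(Q.astype(np.float32)) if len(Q) else '')
go((.559,-.356,.15),yaw=2.8)"
```

```text
0.045 432 ((563.1519775390625, -402.614990234375), (46.47242736816406, 7.892637252807617), 2.2614405155181885) [ 563.60153339 -402.57667755]
  plate -1 432 [ 563.60153339 -402.57667755] ((563.1519775390625, -402.614990234375), (46.47242736816406, 7.892637252807617), 2.2614405155181885)
  plate 1 0  
0.056 270 ((563.1925659179688, -402.80010986328125), (46.487998962402344, 7.7227959632873535), 2.931457757949829) [ 563.56716094 -402.62225823]
  plate -1 270 [ 563.56716094 -402.62225823] ((563.1925659179688, -402.80010986328125), (46.487998962402344, 7.7227959632873535), 2.931457757949829)
  plate 1 0  
0.006 6708 ((561.1049194335938, -364.7603454589844), (59.06108856201172, 95.09317779541016), 2.558044672012329) [ 560.82106059 -359.62926599]
t 30.1 pos [ 0.5631 -0.473   0.2285] w 0.4 gf 51.3389128446579
(0.559, -0.356, 0.15) [0.7792 0.0137 0.5249]
yaw 2.998527394571231 spin 0.0066
```

View pics/w11.png

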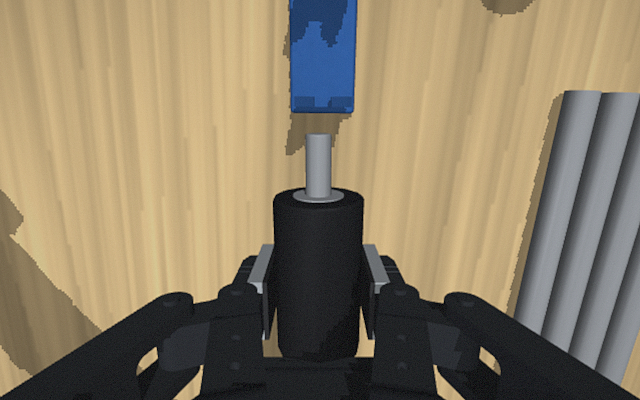

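The bracket's near plate is at (322,105). Plate and base together give its centre at (0.5608, -0.3566) and yaw at 2.6°. The roller is centred between the pads.

>>> {"method": "carry_out", "body": {"deltas": [[0.3,0.01,0,0.013,-0.5],[0.6,0.025,0,0.013,-0.5],[0.776,0.025,0.1,0.013,-0.5],[0.776,0.025,0.4,0.013,-0.5],[0.776,0.025,0.7,0.013,-0.5],[0.776,0.025,0.82,0.013,-0.5],[0.776,0.025,0.82,0.013,-0.5],[0.776,0.025,0.82,0.013,-0.5]]}}

```text
clock: 31.1
position: [0.5599, -0.3597, 0.1084]
ee_rot: [0.692, 0.722, 0.0, 0.001]
ft_force: [0.2, 0.1, -2.0]
grip_width: 0.397
grasp_force: 51.3
```

```bash
python3 -c "
from h import *
w=camera('wrist');C=cloud(w);ok=w['depth']>0
save(w,'w12')
m=ok&(np.hypot(C[...,0]-.559,C[...,1]+.31)<.03)&(C[...,2]>.05)&(C[...,2]<.064);P=C[m][:,:2]*1000;print('far plate',m.sum(),cv2.minAreaRect(P.astype(np.float32)) if m.any() else '')
m=ok&(np.hypot(C[...,0]-.559,C[...,1]+.308)<.02)&(C[...,2]>.08)&(C[...,2]<.1);P=C[m][:,:2]*1000;print('axle',m.sum(),cv2.minAreaRect(P.astype(np.float32)) if m.any() else '',C[m][:,2].max() if m.any() else '')
go((.5608,-.3566,.0528),yaw=2.6)"
```

```text
far plate 1145 ((558.9197387695312, -310.9513854980469), (46.32354736328125, 8.215888977050781), 2.6714653968811035)
axle 783 ((559.6357421875, -315.0191955566406), (15.15852165222168, 24.084938049316406), 1.1669414043426514) 0.09999898751937371
t 31.15 pos [ 0.5599 -0.3599  0.1084] w 0.404 gf 51.31267189979553
(0.5608, -0.3566, 0.0528) [0.0219 0.0059 0.3709]
yaw 2.4444011473454417 spin -0.0052
```

View pics/w12.png

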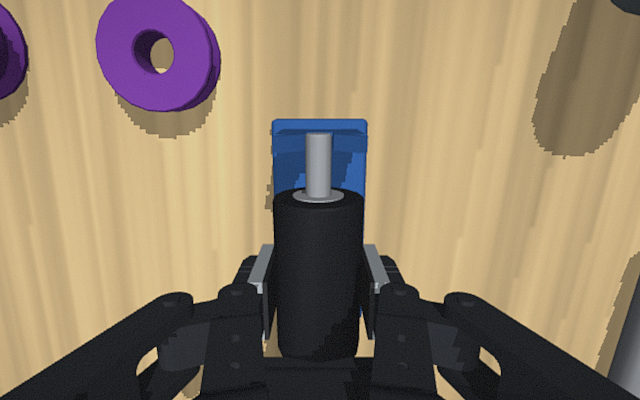

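Far plate centre is (0.5589, -0.3110), so the bracket's mid is confirmed at (0.561, -0.3568). The axle (318,165) lines up with the slot, so I lower it.

>>> {"method": "carry_out", "body": {"deltas": [[0.021,0.006,0.1,0,-0.5],[0.021,0.006,0.2,0,-0.5],[0.021,0.006,0.28,0,-0.5],[0.021,0.006,0.33,0,-0.5],[0.021,0.006,0.355,0,-0.5],[0.021,0.006,0.36,0,-0.5]]}}

```text
clock: 31.9
position: [0.5599, -0.3563, 0.0528]
ee_rot: [0.692, 0.722, 0.0, 0.0]
ft_force: [-2.2, 2.1, 3.3]
grip_width: 0.401
grasp_force: 51.9
```

Light contact at the expected height, so the axle is home. Release.

>>> {"method": "carry_out", "body": {"deltas": [[0,0,0,0,-0.3],[0,0,0,0,0],[0,0,0,0,0.2],[0,0,0,0,0.2],[0,0,-0.3,0,0.2],[0,0,-0.7,0,0.2],[0,0,-1,0,0.2],[0,0,-1,0,0.2],[0,0,-1,0,0.2]]}}

```text
clock: 33.02
position: [0.5597, -0.3558, 0.2018]
ee_rot: [0.692, 0.722, 0.0, -0.0]
ft_force: [0.5, -0.0, 0.4]
grip_width: 0.597
grasp_force: 0.0
```

```bash
python3 -c "
from h import *
w=camera('wrist');t=camera('top')
for p in (w,t): roll(p,(.5608,-.3566),.041)
C=cloud(w);m=(w['depth']>0)&(np.hypot(C[...,0]-.56,C[...,1]+.3566)<.02);print('max z (59 expected)',np.percentile(C[m][:,2],99))
for R,z in ((.032,.036),(.024,.058),(.017,.08)): print(wring(t,(.6465,-.0025),z,R))
for n in ('wrench','oil_can','step_block'): print(n,[np.round(b['position'],3) for b in boxes_of(n,t)[:1]])
go()"
```

```text
rect ((561.13525390625, -357.32720947265625), (46.08887481689453, 115.9667739868164), 2.886698007583618) 5517
cyl mid [ 0.56048681 -0.35521288] axis deg -87.16828836769017 rect ((561.2930908203125, -356.8095397949219), (46.033138275146484, 100.37104034423828), 2.708918809890747) 0.06306787790244076
rect ((567.4912109375, -306.51690673828125), (9.772515296936035, 27.195396423339844), 72.2286148071289) 38
cyl mid [ 0.57272488 -0.30837036] axis deg 179.57102702892666 rect ((572.8069458007812, -308.4315185546875), (7.527970790863037, 14.419769287109375), 87.65480041503906) 0.06505126548350981
max z (59 expected) 0.26594495284978004
(array([ 0.6455, -0.0018,  0.0318,  0.6355, -0.001 ,  0.0362]), np.int64(148))
(array([ 6.469e-01, -1.600e-03,  2.410e-02,  6.419e-01,  5.000e-04,
        5.830e-02]), np.int64(123))
(array([ 0.6476, -0.0038,  0.0169,  0.648 , -0.0048,  0.0799]), np.int64(68))
wrench [array([0.721, 0.201, 0.004])]
oil_can [array([ 0.734, -0.199,  0.11 ])]
step_block [array([0.305, 0.384, 0.032])]
t 33.275 pos [ 0.5595 -0.3558  0.2014] w 0.598 gf 0.0
yaw 2.4352429462142253
```

```bash
python3 -c "
from h import *
w=camera('wrist');save(w,'w13');C=cloud(w);m=(w['depth']>0)&(np.hypot(C[...,0]-.56,C[...,1]+.3566)<.022)&(C[...,2]<.1);print('roller top (.059)',np.percentile(C[m][:,2],98))
for s in (-1,1):
  c=np.array([.5609,-.3566])+s*.055*np.array([-.046,.999]); m=(w['depth']>0)&(np.linalg.norm(C[...,:2]-c,axis=-1)<.003); print('axle end top (.046)',C[m].max(0) if m.any() else '')"
```

```text
roller top (.059) 0.05923032612673311
axle end top (.046) [ 0.56609174 -0.40892898  0.04666266]
axle end top (.046) [ 0.5609853  -0.29901012  0.04681645]
```

View pics/w13.png

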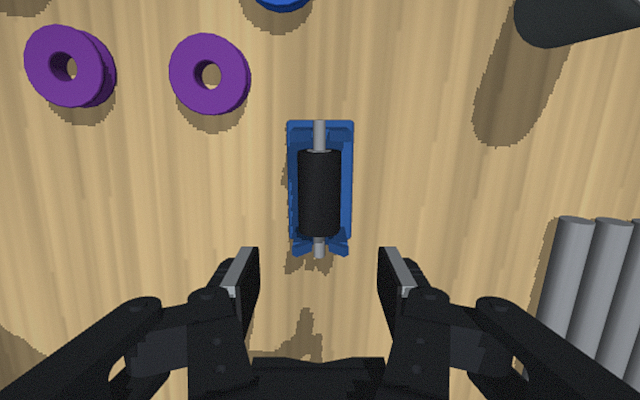

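The roller sits in both slots at (319,190). Its top is at 59 mm and both axle ends at about 46.7 mm, so it is fully home. Handing in.

```bash
python3 -c "
from h import *
print(ticket.hand_in())"
```

```text
the job is handed in; nothing more can be done
None
```

I stacked the three pulleys on the spindle pin and seated the roller in both bracket slots, with everything released and the wrench, oil can and step block unmoved in the final images; the job is handed in, but no verdict came back.

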